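# Set the clockwork timer for drying ink

## Task

The freshly inked brackets in the tray must dry for five minutes. Stand the bench timer in the middle of the cork pad, square to the pad with its scale on the far side; there, pressing it down firmly but not hard so that the housing does not turn along, wind the dial clockwise past the top (10-minute) mark to charge the bell, then turn it back to the 5-minute mark and let go. Leave the tray and the ink bottle undisturbed.

Things in the scene. Friction and masses are not known exactly. Their poses are not given: they have to be found in the camera images.
- timer: Clockwork bench timer, loose, 0.26 to 0.42 kg: white square housing 84 x 84 mm, top 27 mm up, round aluminium scale plate (77 mm diameter) and black fluted dial on it. Origin: centre of the underside of its four feet; z up; x from the front face (five bell slots) to the middle of the scale: along pad x when square. Its feet grip better on the pad than on the bench. Never load it on the pad with over 25 N; touching down at 12 mm/s can do so.
- dial (a joint): Dial angle in rad, clockwise from above: 0 at the 0 mark, 0.611 at 5 minutes, 1.222 at the top mark, solid stop at 1.449. Starts at 0 to 0.25. Friction and a weak spring resist with up to 0.3 N m; it stays where left. If the timer is not pressed on the pad with 10 N or more (12 to 17 N is good) the housing turns along instead of the dial.
- dial_grip (a point): On the dial's axis, 46 mm above the timer's underside, in the middle of the dial's round grip: 46 mm diameter, finely fluted, 32 to 60 mm above the underside; it may be taken from any side and carries the whole timer. Under it a skirt of 54 mm diameter (29 to 32 mm up) with a white pointer line that runs on over the dial's top.
- mid_mark (a point): Outer end of the 5-minute mark on the scale plate, 37.5 mm from the timer's axis along timer x. Of the eleven black marks, 7 degrees (0.122 rad) apart, the long ones are 0 (35 degrees left of this, seen with timer x pointing away), 5 (this) and 10, the top mark (35 degrees right of it).
- pad: Cork-rubber non-slip pad, 150 x 150 mm, fixed to the bench, its top 3.5 to 6 mm above the bench, always 6 mm above its origin in the middle; x points to its far side, y to the left toward the tray; turned at most 20 degrees from the bench. It hardly yields (under 1 mm at 15 N), so heights alone do not set the force.
- tray: Small blue open parts tray with three inked sheet-metal brackets in it, loose, 90 x 126 x 30 mm, left of the pad. Origin: centre of its underside. Not to be disturbed.
- ink: Dark blue round ink bottle, loose, 36 mm diameter, 58 mm tall, upright beyond the pad's far edge. Origin: centre of its underside. Not to be disturbed.
Not all that is in view belongs to the job. Leave any yellow look-alike of the timer alone.

How it is judged:
On the way, in this order (a step that is already met when the one before it is completed fails the run):
1. the timer stands in the middle of the pad, square to it, scale on the far side (horizontal distance between timer and pad below 0.025 m and angle between the x axis of timer and the x axis of pad, either way round below 0.35 rad and x of mid_mark in the frame of pad above 0 m and z of timer in the frame of pad below 0.009 m and angle between timer's own z axis and vertical below 0.06 rad and contact force between timer and pad above 0.5 N), for 0.2 s.
2. standing so, its dial is wound past the top mark (all of step 1 and value of joint dial above 1.24 rad), for 0.1 s.
At the end, for the whole second after the job is handed in: The timer stands released and at rest on the pad, its centre within 25 mm of the pad's centre, within 20 degrees of square to it with the scale on the far side, and the dial reads 5 minutes within 0.4 minute (0.611 +- 0.05 rad) (all of step 1 and value of joint dial between 0.561 and 0.661 rad and linear speed of timer below 0.01 m/s); the robot touches nothing.
It fails at once if the timer is pressed or set down on the pad with more than 25 N (contact force between timer and pad above 25 N).
It fails at once if the tray is pushed more than 20 mm (distance of tray from where it was at the start of the episode above 0.02 m).
It fails at once if the ink bottle is pushed more than 20 mm or tipped over (distance of ink from where it was at the start of the episode above 0.02 m or angle between ink's own z axis and vertical above 0.4 rad).
It also fails if it takes over 48 s, if anything falls off the work surface, if the arm or the gripper's body presses on something with over 40 N, if the wrist force passes 120 N, or if a joint passes its speed limit or range.

## Robot

A 6-joint arm with a two-finger parallel gripper is mounted at the origin on a cart in front of the work surface, level with it; the furniture and walls round the work are solid. World frame = base frame: x ahead of the robot, y to its left, z up, the work surface at z = 0. Lengths are in m, angles in rad, forces in N, time in s.
With the tool pointing down it reaches from about 0.35 to 0.775 m from the base axis. Payload 7.3 kg.
Tool frame: the origin (TCP) lies midway between the tips of the shut fingers; the grasp point (between the pads) lies 19 mm behind it; z points along the fingers, y is the line along which they close (so a half turn about z gives the same grasp; the last joint's range is limited). The gripper opens to 92 mm and grips with 3 to 60 N. Pads are 19 mm wide; open, the fingers measure 130 mm over their backs; the gripper's body (75 mm by 190 mm) begins 47 mm behind the grasp point.
Start: joints at [0.977, 0.342, 1.524, -0, 1.275, -0.146], TCP at [0.227, 0.473, 0.198] pointing down, gripper open.
Joint ranges: [-2.53, 2.53], [-0.77, 2.02], [0.04, 2.7], [-1, 4.14], [0.28, 2.66], [-3.11, 3.11]. Speed limits (rad/s): [2.57, 2.57, 3.14, 3.14, 3.14, 3.14].

## Interface

Orientations are given as [roll, pitch, yaw] about the fixed x, y, z axes, in that order (R = Rz(yaw) Ry(pitch) Rx(roll)).
In Python, from cell import monitor, vision, workorder gives the robot as it stands.
- The arm moves only by the tool move_arm, never from a script. Its argument "rows" is a list of rows, each a list of 5 numbers: the shift along the world's x, y, z in mm, then the turn about the world's z in rad, then the closure, from -1 (fully open) to 1 (shut). A call has 1 to 12 rows; each row shifts and turns the commanded pose from where the row before left it; what a row does not reach is not made up. A row lasts 1/10 s, in which the tool goes at most 50 mm and 8.59 degrees, less where a joint would pass 70% of its speed; a pose out of reach is approached as far as the arm can. A call is refused whole if a number of a shift passes 50 or a number of a turn 0.15, either way. A call with a gripper value outside its range is refused whole. The fingers move at their own pace and stop on an object; "newtons" is the grip in N (left out, the last holds). Time passes only in rows, so rows that do not move let the fingers close. It gives the time, the measured TCP pose, the force, the opening and the grip force at its end, in the units of the state.
- monitor.observe(): the state, without advancing time (a new reading comes with each control period).
- vision.read_camera(name): name is "scene" or "top" or "wrist"; returns the picture (384x512x3 uint8, red, green, blue); there is no depth.
- vision.get_calibration(name): a dict with "K" (3x3 intrinsics, pixels), "T" (4x4, takes a point from camera to world coordinates); the wrist camera has in their place "mount" (4x4, takes a point from camera to tool coordinates, whose origin is the TCP and whose axes are the flange's). Camera axes: x right, y up, looking along -z (the intrinsics and any distortion apply to the point x, -y, -z); pixel columns grow to the right and rows downward; lengths in m; the calibration is good to about 2 mm. A picture is of the moment at which its call begins: read the wrist's pose just before it. get_calibration takes no time and is no camera call.
- workorder.hand_in(): hands the job in; it is judged then, once.
The state is a dict: "time": time; "qpos": joint angles; "qvel": joint speeds; "joint_efforts": joint torques, N m; "tool_pos": TCP position; "tool_rot": TCP orientation; "contact_force": force on the tool from outside, world axes, zero at the start; "torque": the same for the moment, N m; "opening": finger opening in m; "grip_force": force on a finger pad.
Only numpy, scipy, OpenCV 4.12 (cv2) and the standard library are available. Lean on these libraries where they do the work, as an engineer would, in place of code of your own. Each camera call takes 0.05 s, during which the arm holds its last target. There are 200 camera calls.

## Working session

There is one attempt and no reset: what is moved stays moved. The work goes in short steps, Python scripts to look and compute and a tool call to move; the robot and the scene stay as the last step left them, time stands still between calls to the robot, and variables do not carry over. Pictures are saved under pics/ and viewed, at most 10 in all, crops included, and the job is handed in when it is done.

Besides the shell and the picture viewer there is one more tool, called after "Emit:" in YAML: its name, and indented under it one key for each argument. move_arm: Moves the arm, as the interface text tells. Its arguments: {"type":"object","properties":{"rows":{"type":"array","items":{"type":"array","items":{"type":"number"}}},"newtons":{"type":"number"}},"required":["rows"]}

```bash
mkdir -p pics; ls; cat > h.py <<'E'
import numpy as np,cv2
from cell import monitor,vision,workorder
from scipy.spatial.transform import Rotation as R
def cal(n,s=None):
    c=vision.get_calibration(n)
    if 'T' in c: return c,np.array(c['T'])
    s=s or monitor.observe()
    T=np.eye(4);T[:3,:3]=R.from_euler('xyz',s['tool_rot']).as_matrix();T[:3,3]=s['tool_pos']
    return c,T@np.array(c['mount'])
def pt(n,uv,z,s=None):
    c,T=cal(n,s);K=np.array(c['K']);d=c.get('dist',c.get('distortion',None))
    p=cv2.undistortPoints(np.array(uv,float).reshape(-1,1,2),K,None if d is None else np.array(d,float)).reshape(-1,2)
    r=np.c_[p[:,0],-p[:,1],-np.ones(len(p))]@T[:3,:3].T;o=T[:3,3]
    return o+r*((z-o[2])/r[:,2])[:,None]
E
python3 - <<'E'
from h import *
s=monitor.observe();print(s)
for n in ['scene','top','wrist']:
    c=vision.get_calibration(n);print(n,c)
a=[vision.read_camera(n) for n in ['top','scene']]
for n,i in zip(['top','scene'],a):cv2.imwrite(f'pics/{n}0.png',cv2.cvtColor(i,cv2.COLOR_RGB2BGR))
E
```

```text
pics
{'time': 0.0, 'qpos': array([ 9.77039718e-01,  3.42698317e-01,  1.52504761e+00,  9.83271516e-06,
        1.27536909e+00, -1.45987219e-01]), 'qvel': array([-1.63427642e-03,  2.41012335e-05, -6.43378591e-04, -7.10514504e-04,
        7.49807232e-04, -8.02870508e-04]), 'joint_efforts': array([ 5.53555674e-04, -4.31243026e+01, -2.44223338e+01,  7.18810502e-02,
        5.55378338e-02, -1.04976680e-04]), 'tool_pos': array([0.22701505, 0.47287511, 0.19714698]), 'tool_rot': array([-3.14008785e+00, -2.30759515e-04,  2.69382022e+00]), 'contact_force': array([-0.17260233,  0.08931875, -0.42672649]), 'torque': array([-0.04935742, -0.00385586,  0.00916194]), 'grip_force': 0.0, 'opening': 0.09201577585245517}
scene {'K': array([[408.82176742,   0.        , 261.06784296],
       [  0.        , 408.82176742, 194.58247018],
       [  0.        ,   0.        ,   1.        ]]), 'T': array([[ 0.90893973,  0.239478  , -0.34129   ,  0.10404997],
       [-0.41665979,  0.55108076, -0.72298314, -1.11188809],
       [ 0.0149398 ,  0.79934991,  0.60068005,  0.84176278],
       [ 0.        ,  0.        ,  0
[... 260 characters left out ...]
     [-0.99972137, -0.01971783, -0.01297617, -0.21205787],
       [-0.01598022,  0.16077177,  0.98686224,  1.34889654],
       [ 0.        ,  0.        ,  0.        ,  1.        ]])}
wrist {'K': array([[297.67380374,   0.        , 254.24783899],
       [  0.        , 297.67380374, 195.86004007],
       [  0.        ,   0.        ,   1.        ]]), 'mount': array([[-4.50507366e-04,  9.60369125e-01,  2.78730948e-01,
         7.58658313e-02],
       [ 9.99999876e-01,  3.73008673e-04,  3.31076609e-04,
        -3.03402337e-05],
       [ 2.13986692e-04,  2.78731063e-01, -9.60369173e-01,
        -1.86110705e-01],
       [ 0.00000000e+00,  0.00000000e+00,  0.00000000e+00,
         1.00000000e+00]])}
```

View pics/top0.png

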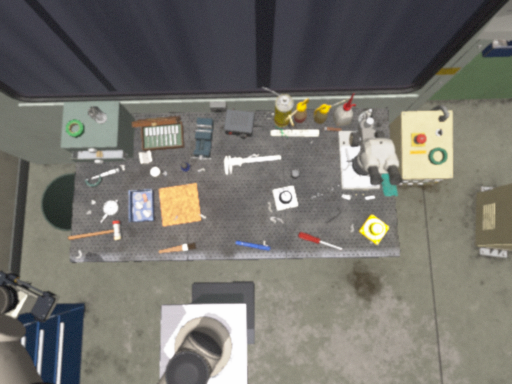

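View pics/scene0.png

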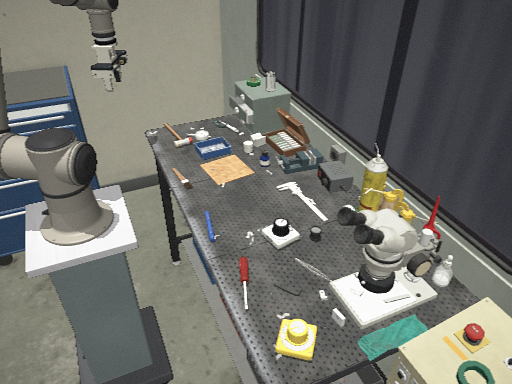

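The top view shows a white square with a black dial at (285,198), a yellow look-alike at (374,229), a white round item at (110,208), the cork pad at (180,205), the tray at (142,205) and the ink bottle at about (183,172). The white square is the timer, since its housing is white and square with a black dial. I'll confirm that in a crop and measure.

```bash
python3 - <<'E'
from h import *
i=cv2.imread('pics/top0.png');hsv=cv2.cvtColor(i,cv2.COLOR_BGR2HSV)
def big(m,near):
    cs,_=cv2.findContours(m,cv2.RETR_EXTERNAL,cv2.CHAIN_APPROX_NONE)
    cs=[c for c in cs if cv2.contourArea(c)>30]
    return min(cs,key=lambda c:np.hypot(*(np.array(cv2.minAreaRect(c)[0])-near)))
for n,lo,hi,near,z in [('pad',(8,70,120),(22,255,255),(180,205),.005),('timer',(0,0,180),(180,50,255),(285,198),.027),('tray',(100,60,40),(125,255,255),(142,205),.03)]:
    c=big(cv2.inRange(hsv,lo,hi),near);r=cv2.minAreaRect(pt('top',c.reshape(-1,2),z)[:,:2].astype(np.float32)*1000)
    print(n,r,cv2.boundingRect(c))
print('ink',pt('top',[[183,172]],.05),'dial',pt('top',[[284.5,196.5]],.06))
a=cv2.resize(i[178:218,262:308],None,fx=8,fy=8,interpolation=cv2.INTER_CUBIC)
b=cv2.imread('pics/scene0.png');b=cv2.resize(b[205:260,250:330],None,fx=6,fy=6,interpolation=cv2.INTER_CUBIC)[:320]
c=cv2.resize(i[150:230,120:210],None,fx=4,fy=4,interpolation=cv2.INTER_CUBIC)
cv2.imwrite('pics/c.png',np.vstack([np.hstack([a,np.zeros((320,800-368,3),np.uint8)]),])[:,:]); o=np.zeros((600,800,3),np.uint8)
o[:320,:368]=a;o[:320,370:800]=b[:,:430];o[322:600,:360]=c[:278];cv2.imwrite('pics/c.png',o)
E
```

```text
pad ((528.5532836914062, 95.0327377319336), (155.60757446289062, 156.72804260253906), 7.528213977813721) (158, 182, 44, 45)
timer ((542.4957275390625, -316.185791015625), (85.73067474365234, 85.39976501464844), 11.323799133300781) (272, 186, 26, 25)
tray ((363.8454284667969, -188.4714813232422), (133.352294921875, 18.931865692138672), 79.2058334350586) (235, 240, 36, 11)
ink [[0.64589502 0.07303683 0.05      ]] dial [[ 0.54142151 -0.31220985  0.06      ]]
```

View pics/c.png

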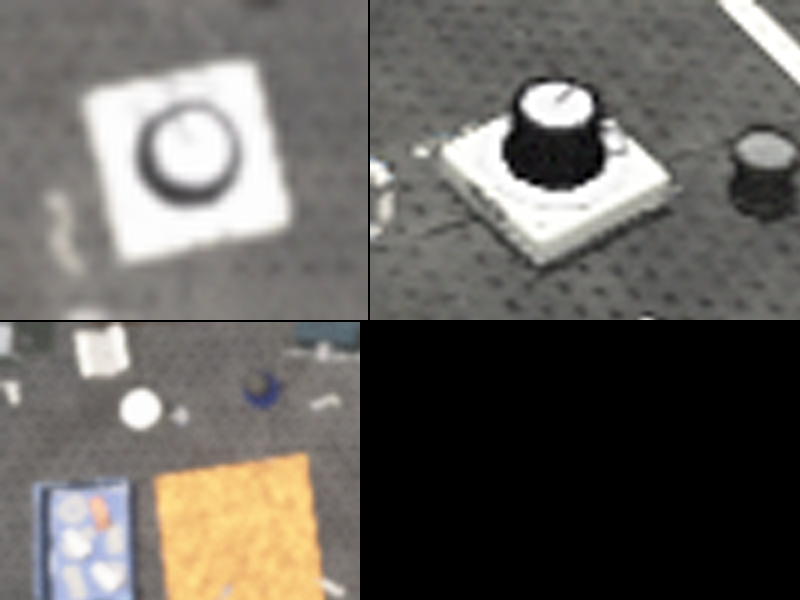

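The crop confirms a white housing with a black dial. The slots face the robot, so timer x points roughly along +x, at about +0.2 rad. The pad is at (529,95) mm, turned about +0.13 rad. I'll go above the timer.

Emit:
move_arm:
  rows:
    - [39,-35,0,0,-1]
    - [39,-35,0,0,-1]
    - [39,-35,0,0,-1]
    - [39,-35,0,0,-1]
    - [39,-35,0,0,-1]
    - [11,-43,0,0,-1]
    - [11,-43,0,0,-1]
    - [11,-43,0,0,-1]
    - [11,-43,0,0,-1]
    - [11,-43,0,0,-1]
    - [11,-43,0,0,-1]
    - [11,-43,0,0,-1]
  newtons: 50

```text
time: 1.3
tool_pos: [0.4903, 0.0035, 0.1976]
tool_rot: [3.142, -0.0, 2.694]
contact_force: [1.2, -0.1, 0.0]
opening: 0.0919
grip_force: 0.0
```

Emit:
move_arm:
  rows:
    - [6,-45,0,0,-1]
    - [6,-45,0,0,-1]
    - [6,-45,0,0,-1]
    - [6,-45,0,0,-1]
    - [6,-45,0,0,-1]
    - [6,-45,-20,0,-1]
    - [4,-44,-20,0,-1]
    - [0,0,0,0,-1]
    - [0,0,0,0,-1]

```text
time: 2.2
tool_pos: [0.5296, -0.309, 0.1564]
tool_rot: [3.141, -0.003, 2.692]
contact_force: [-0.3, 0.2, 0.4]
opening: 0.092
grip_force: 0.0
```

```bash
python3 - <<'E'
from h import *
s=monitor.observe();print(s['time'],s['tool_pos'],s['tool_rot'],s['contact_force'],s['torque'])
i=cv2.cvtColor(vision.read_camera('wrist'),cv2.COLOR_RGB2BGR);cv2.imwrite('pics/w1.png',i)
hsv=cv2.cvtColor(i,cv2.COLOR_BGR2HSV)
m=cv2.inRange(hsv,(0,0,150),(180,50,255))
cs,_=cv2.findContours(m,cv2.RETR_EXTERNAL,cv2.CHAIN_APPROX_NONE)
for c in cs:
    if cv2.contourArea(c)>1500:
        print(cv2.boundingRect(c),cv2.minAreaRect(pt('wrist',c.reshape(-1,2),.027,s)[:,:2].astype(np.float32)*1000))
E
```

```text
2.2 [ 0.52957055 -0.30900348  0.15641132] [ 3.14058451e+00 -2.85898784e-03  2.69183434e+00] [-0.27220916  0.16466765  0.36778941] [-0.00726903 -0.0049378  -0.01644371]
(0, 363, 344, 21) ((715.8909912109375, -522.6239013671875), (461.6367492675781, 33.41508102416992), 64.15386962890625)
(297, 277, 124, 39) ((713.2957763671875, -257.9613342285156), (149.46153259277344, 53.496341705322266), 64.17707061767578)
(376, 165, 120, 74) ((638.0179443359375, -138.76364135742188), (130.55189514160156, 84.58506774902344), 63.227298736572266)
(10, 154, 67, 74) ((439.7908630371094, -514.9393310546875), (62.76506423950195, 86.88687133789062), 71.46530151367188)
(203, 110, 101, 132) ((532.6033325195312, -308.60968017578125), (109.7420654296875, 134.739990234375), 47.68314743041992)
(101, 102, 72, 78) ((437.9049377441406, -400.111328125), (100.0888442993164, 49.797264099121094), 89.53779602050781)
(0, 0, 167, 121) ((346.7840270996094, -411.85760498046875), (177.81515502929688, 107.9107666015625), 64.21879577636719)
```

View pics/w1.png

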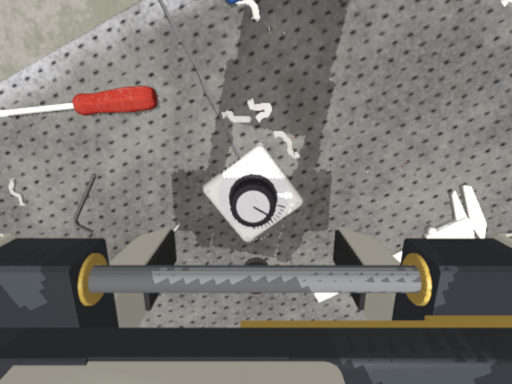

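The wrist view shows the timer at (253,193), with the dial top at about (254,207) and the pointer line toward lower right. I'll enlarge it to read the scale and get the centre.

```bash
python3 - <<'E'
from h import *
i=cv2.imread('pics/w1.png')
s=dict(tool_pos=[0.52957,-0.30900,0.15641],tool_rot=[3.14058,-.002859,2.69183])
crop=i[135:250,195:310];cv2.imwrite('pics/w1c.png',cv2.resize(crop,None,fx=5,fy=5,interpolation=cv2.INTER_CUBIC))
print('dialtop',pt('wrist',[[254,207]],.060,s),'corners',pt('wrist',[[259,143],[303,199],[249,242],[203,189]],.027,s))
print('ptr',pt('wrist',[[254,207],[268,216]],.06,s))
E
```

```text
dialtop [[ 0.54514179 -0.31683413  0.06      ]] corners [[ 0.49354849 -0.28605152  0.027     ]
 [ 0.57012159 -0.26865925  0.027     ]
 [ 0.59064634 -0.34525506  0.027     ]
 [ 0.51186803 -0.36283936  0.027     ]]
ptr [[ 0.54514179 -0.31683413  0.06      ]
 [ 0.55987285 -0.30828542  0.06      ]]
```

View pics/w1c.png

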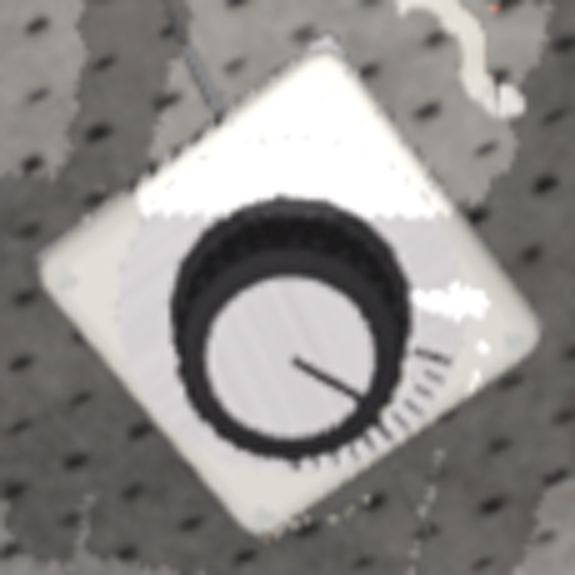

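Timer centre is about (543,-316) mm and its yaw about +0.22 rad. The scale faces +x and the dial reads near 0.25 rad. I'll descend and grip.

Emit:
move_arm:
  rows:
    - [13,-7,-30,0,-1]
    - [0,0,-30,0,-1]
    - [0,0,-30,0,-1]
    - [0,0,-28,0,-1]
    - [0,0,0,0,-1]
    - [0,0,0,0,1]
    - [0,0,0,0,1]
    - [0,0,0,0,1]
    - [0,0,0,0,1]
    - [0,0,0,0,1]
    - [0,0,0,0,1]
  newtons: 50

```text
time: 3.35
tool_pos: [0.5434, -0.3159, 0.0402]
tool_rot: [3.142, 0.0, 2.694]
contact_force: [0.2, -0.5, 0.1]
opening: 0.0486
grip_force: 0.0
```

Emit:
move_arm:
  rows:
    - [0,0,0,0,1]
    - [0,0,0,0,1]
    - [0,0,0,0,1]
    - [0,0,0,0,1]

```text
time: 3.75
tool_pos: [0.5433, -0.3157, 0.0397]
tool_rot: [3.141, -0.0, 2.694]
contact_force: [-0.4, 0.8, 0.8]
opening: 0.0164
grip_force: 0.0
```

```bash
python3 - <<'E'
from h import *
w=vision.read_camera('wrist');c=vision.read_camera('scene');s=monitor.observe();print(s['time'],s['opening'],s['grip_force'],s['tool_pos'])
o=np.zeros((400,800,3),np.uint8);o[:,:400]=cv2.resize(w[60:384,90:414],(400,400));o[:,400:]=cv2.resize(c[160:270,220:330],(400,400))
cv2.imwrite('pics/g1.png',o[...,::-1])
E
```

```text
3.85 0.008580342081678457 0.0 [ 0.54335002 -0.31570909  0.03977896]
```

View pics/g1.png

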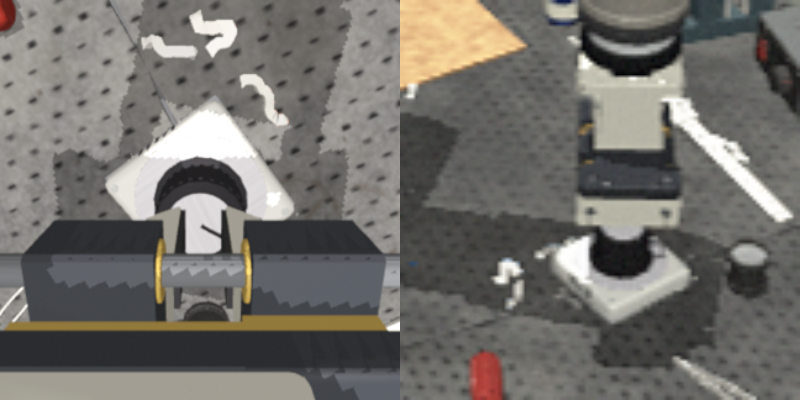

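```bash
python3 - <<'E'
from h import *
s=monitor.observe();print(s['time'],s['opening'],s['qpos'],s['contact_force'])
for n in ['wrist','scene','top']:
    c,T=cal(n,s);K=np.array(c['K']);Ti=np.linalg.inv(T)
    P=np.array([[.5433,-.3157,z] for z in(.04,.06,.1)]+[[.543,-.316,.027]])
    q=P@Ti[:3,:3].T+Ti[:3,3];q=q*[1,-1,-1];u=q@K.T;u=u[:,:2]/u[:,2:]
    print(n,u.round(1).tolist())
w=vision.read_camera('wrist');cv2.imwrite('pics/g2.png',cv2.resize(w[150:350,150:360],None,fx=3,fy=3,interpolation=cv2.INTER_CUBIC)[...,::-1])
E
```

```text
3.85 0.008580342081678457 [-6.48292153e-01  6.79610413e-01  1.41413393e+00  1.06459872e-04
  1.04795817e+00 -1.77135849e+00] [ 0.4658757  -0.7892682  -0.35811872]
wrist [[254.4, 227.2], [254.4, 239.7], [254.4, 274.9], [253.8, 220.1]]
scene [[279.9, 227.4], [280.2, 222.3], [280.8, 211.7], [279.6, 230.8]]
top [[285.0, 196.8], [285.4, 196.0], [286.2, 194.3], [284.8, 197.4]]
```

View pics/g2.png

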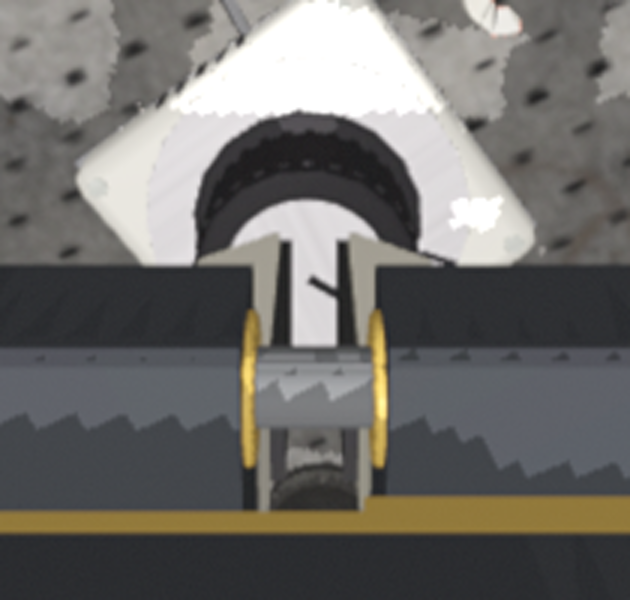

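The fingers closed above the dial, so the tips are really higher than the reported z implies. I'll open and go down in small steps, watching the force.

Emit:
move_arm:
  rows:
    - [0,0,0,0,-1]
    - [0,0,0,0,-1]
    - [0,0,0,0,-1]
    - [0,0,0,0,-1]
    - [0,0,0,0,-1]
    - [0,0,0,0,-1]
    - [0,0,0,0,-1]
    - [0,0,0,0,-1]
    - [0,0,0,0,-1]
    - [0,0,0,0,-1]
    - [0,0,0,0,-1]
    - [0,0,0,0,-1]

```text
time: 5.1
tool_pos: [0.5434, -0.3157, 0.0398]
tool_rot: [3.141, -0.0, 2.694]
contact_force: [0.5, 0.4, 0.2]
opening: 0.091
grip_force: 0.0
```

```bash
python3 - <<'E'
from h import *
s=monitor.observe();print(s['time'],s['opening'],s['tool_pos'],s['contact_force'])
w=vision.read_camera('wrist');t=vision.read_camera('top')
print(abs(t.astype(int)-cv2.imread('pics/top0.png')[...,::-1].astype(int)).mean())
o=np.zeros((384,800,3),np.uint8);o[:,:512]=w;o[:280,514:794]=cv2.resize(t[165:235,250:320],(280,280),interpolation=cv2.INTER_CUBIC);cv2.imwrite('pics/g3.png',o[...,::-1])
E
```

```text
5.1 0.09101824405170235 [ 0.54337037 -0.31568349  0.03984596] [0.4859455  0.38418685 0.1539312 ]
9.414282904730904
```

View pics/g3.png

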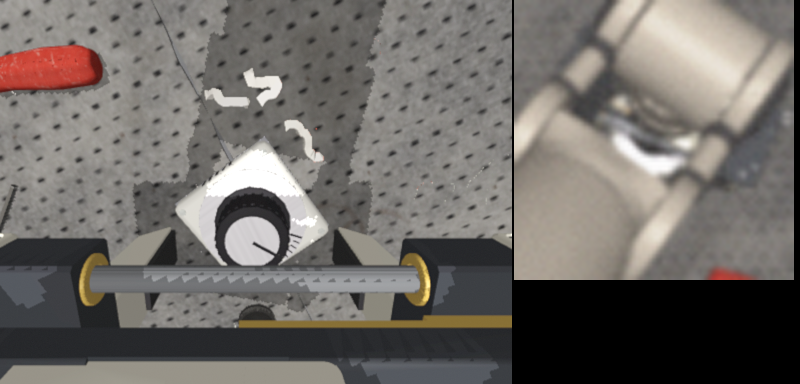

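The image geometry (pad gap 160 px at a 91 mm opening) puts the real fingertips about 33 mm above the reported TCP. I'll descend in steps, watching the force.

Emit:
move_arm:
  rows:
    - [0,0,-6,0,-1]
    - [0,0,-3,0,-1]
    - [0,0,-2,0,-1]
    - [0,0,-2,0,-1]
    - [0,0,-1,0,-1]
    - [0,0,0,0,-1]

```text
time: 5.8
tool_pos: [0.5433, -0.3157, 0.0256]
tool_rot: [3.141, -0.0, 2.694]
contact_force: [0.9, 0.8, -0.9]
opening: 0.092
grip_force: 0.0
```

Emit:
move_arm:
  rows:
    - [0,0,-4,0,-1]
    - [0,0,-3,0,-1]
    - [0,0,-3,0,-1]
    - [0,0,-3,0,-1]
    - [0,0,-2,0,-1]
    - [0,0,0,0,-1]

```text
time: 6.4
tool_pos: [0.5432, -0.3156, 0.0104]
tool_rot: [3.141, -0.001, 2.694]
contact_force: [1.6, -0.2, -0.0]
opening: 0.0919
grip_force: 0.0
```

Emit:
move_arm:
  rows:
    - [0,0,-3,0,-1]
    - [0,0,-2,0,-1]
    - [0,0,0,0,1]
    - [0,0,0,0,1]
    - [0,0,0,0,1]
    - [0,0,0,0,1]
    - [0,0,0,0,1]
    - [0,0,0,0,1]
    - [0,0,0,0,1]
    - [0,0,0,0,1]
  newtons: 50

```text
time: 7.4
tool_pos: [0.5434, -0.3159, 0.0059]
tool_rot: [-3.141, 0.0, 2.694]
contact_force: [-0.7, -1.2, 0.2]
opening: 0.0454
grip_force: 50.0
```

Gripped: opening 45.4 mm, 50 N. Now I'll lift and carry to the pad.

Emit:
move_arm:
  rows:
    - [0,0,10,0,1]
    - [0,0,20,0,1]
    - [0,0,25,0,1]
    - [0,20,0,0,1]
    - [-1,35,0,0,1]
    - [-1,40,0,0,1]
    - [-2,45,0,0,1]
    - [-2,45,0,0,1]
    - [-2,45,0,0,1]
    - [-2,45,0,0,1]
    - [-2,45,0,-0.03,1]
    - [-1,40,0,-0.03,1]

```text
time: 8.6
tool_pos: [0.5297, 0.0465, 0.0613]
tool_rot: [3.141, -0.0, 2.633]
contact_force: [1.0, 0.4, -3.2]
opening: 0.0453
grip_force: 50.0
```

Emit:
move_arm:
  rows:
    - [-1,32,0,-0.03,1]
    - [0,19,0,0,1]
    - [0,0,-10,0,1]
    - [0,0,-10,0,1]
    - [0,0,0,0,1]
    - [0,0,0,0,1]

```text
time: 9.2
tool_pos: [0.5291, 0.0942, 0.0403]
tool_rot: [-3.141, -0.001, 2.602]
contact_force: [0.1, -0.0, -2.9]
opening: 0.045
grip_force: 50.0
```

```bash
python3 - <<'E'
from h import *
s=monitor.observe();print(s['time'],s['opening'],s['tool_pos'],s['tool_rot'],s['contact_force'],s['torque'])
w=vision.read_camera('wrist')[...,::-1].copy();cv2.imwrite('pics/p1.png',w)
hsv=cv2.cvtColor(w,cv2.COLOR_BGR2HSV);m=cv2.inRange(hsv,(8,70,100),(22,255,255));
cs,_=cv2.findContours(m,cv2.RETR_EXTERNAL,cv2.CHAIN_APPROX_NONE);c=max(cs,key=cv2.contourArea)
p=pt('wrist',cv2.approxPolyDP(c,6,True).reshape(-1,2),.005,s)
for a,b in zip(cv2.approxPolyDP(c,6,True).reshape(-1,2),p): print(a,(b[:2]*1000).round(1))
E
```

```text
9.2 0.04503454214497396 [0.52906069 0.09423451 0.04030904] [-3.14083543e+00 -1.13794391e-03  2.60232216e+00] [ 0.07024903 -0.00633338 -2.94440273] [ 0.02002362 -0.07540631  0.01061829]
[384 221] [589.7 177.7]
[272  66] [445.5 158.3]
[121 193] [464.1  12.9]
[168 238] [513.6  22. ]
[164 218] [497.9  29.3]
[269 141] [488.5 130.9]
[340 238] [584.9 141.2]
[363 238] [594.5 157.2]
```

View pics/p1.png

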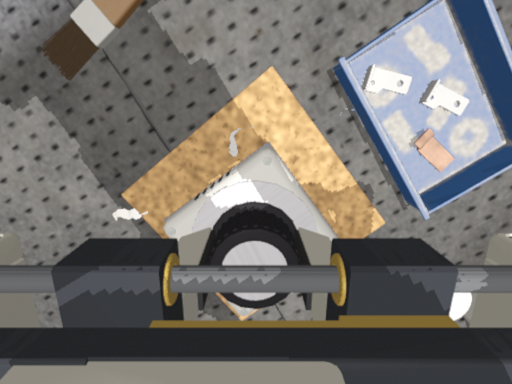

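Pad centre is (529.5,93.7) mm with yaw 0.13 rad, and the timer is over it. Next I'll measure the pointer angle properly from the saved g3 and w1 pictures, before turning.

```bash
cat > dial.py <<'E'
from h import *
def dial(im,s,zt=.06,near=None):
    g=cv2.cvtColor(im,cv2.COLOR_BGR2GRAY);m=(g>150).astype(np.uint8)
    cs,_=cv2.findContours(m,cv2.RETR_EXTERNAL,cv2.CHAIN_APPROX_NONE)
    cs=[c for c in cs if 400<cv2.contourArea(c)<6000]
    c=min(cs,key=lambda c:np.hypot(*(np.mean(c.reshape(-1,2),0)-near)))
    h=cv2.convexHull(c);M=np.zeros_like(g);cv2.drawContours(M,[h],-1,255,-1);M=cv2.erode(M,np.ones((5,5)))
    (cx,cy),ax,_=cv2.fitEllipse(h)
    ys,xs=np.nonzero((M>0)&(g<130));P=pt('wrist',np.c_[xs,ys],zt,s)[:,:2];C=pt('wrist',[[cx,cy]],zt,s)[0,:2]
    vx,vy,x0,y0=cv2.fitLine((P*1000).astype(np.float32),cv2.DIST_HUBER,0,.01,.01).ravel()
    d=P.mean(0)-C;sg=np.sign(vx*d[0]+vy*d[1])
    w=255-np.clip(g[ys,xs],0,255)
    print('disc',(cx,cy),ax,len(xs),'C',C*1000,'line yaw',np.arctan2(vy*sg,vx*sg),'yaw of mean',np.arctan2(d[1],d[0]),np.hypot(*d)*1000)
E
python3 - <<'E'
from dial import *
i=cv2.imread('pics/w1.png');s=dict(tool_pos=[0.52957,-0.30900,0.15641],tool_rot=[3.14058,-.002859,2.69183]);dial(i,s,.06,(254,207))
def edges(i,s,segs,z):
    for a in segs:
        p=pt('wrist',a,z,s)[:,:2];d=p[1]-p[0];print('edge yaw',np.arctan2(d[1],d[0]),np.hypot(*d))
i=cv2.imread('pics/g3.png')[:,:512];s2=dict(tool_pos=[.54337,-.31568,.03985],tool_rot=[3.141,0,2.694]);dial(i,s2,.06,(252,243))
# housing edges by fitting straight parts of contour, w1
g=cv2.imread('pics/w1.png');s=s
hs=cv2.cvtColor(g,cv2.COLOR_BGR2HSV);m=cv2.inRange(hs,(0,0,165),(180,40,255));m[:138]=0;m[:, :198]=0;m[:,308:]=0;m[246:]=0
m=cv2.morphologyEx(m,cv2.MORPH_OPEN,np.ones((5,5)))
cs,_=cv2.findContours(m,cv2.RETR_EXTERNAL,cv2.CHAIN_APPROX_NONE);c=max(cs,key=cv2.contourArea)
r=cv2.minAreaRect(pt('wrist',cv2.convexHull(c).reshape(-1,2),.027,s)[:,:2].astype(np.float32)*1000);print(r)
E
```

```text
disc (358.4057312011719, 283.2006530761719) (25.545503616333008, 125.49273681640625) 57 C [ 672.06929772 -253.09580462] line yaw 1.1167366571805697 yaw of mean 1.2609393299596132 26.80757958540646
disc (251.76060485839844, 241.2434539794922) (50.020912170410156, 54.29928970336914) 64 C [ 543.5612474  -317.62393051] line yaw 0.5930796192655259 yaw of mean 0.5300703489879013 8.092954013577575
((541.483642578125, -316.5592346191406), (83.28929901123047, 82.74604797363281), 11.319012641906738)
```

The dial reads about 0.24 rad. I'll lower to just above the pad, then touch down slowly.

Emit:
move_arm:
  rows:
    - [0,0,-10,0,1]
    - [0,0,-8,0.03,1]
    - [0,0,-4,0,1]
    - [0,0,-2,0,1]
    - [0,0,0,0,1]
    - [0,0,-0.5,0,1]
    - [0,0,-0.5,0,1]
    - [0,0,-0.5,0,1]
    - [0,0,-0.5,0,1]
    - [0,0,0,0,1]

```text
time: 10.25
tool_pos: [0.5294, 0.0953, 0.0149]
tool_rot: [3.142, 0.0, 2.634]
contact_force: [-1.2, -0.1, -3.7]
opening: 0.0451
grip_force: 50.0
```

Emit:
move_arm:
  rows:
    - [0,0,-0.5,0,1]
    - [0,0,-0.5,0,1]
    - [0,0,-0.5,0,1]
    - [0,0,-0.5,0,1]
    - [0,0,-0.5,0,1]
    - [0,0,-0.3,0,1]

```text
time: 10.85
tool_pos: [0.5293, 0.0953, 0.012]
tool_rot: [3.142, -0.0, 2.634]
contact_force: [-0.3, 0.0, -2.7]
opening: 0.0452
grip_force: 50.0
```

Emit:
move_arm:
  rows:
    - [0,0,-0.3,0,1]
    - [0,0,-0.3,0,1]
    - [0,0,-0.3,0,1]
    - [0,0,-0.2,0,1]
    - [0,0,0,0,1]

```text
time: 11.35
tool_pos: [0.5294, 0.0953, 0.0109]
tool_rot: [3.141, 0.0, 2.634]
contact_force: [0.7, -0.0, -2.9]
opening: 0.0451
grip_force: 50.0
```

Emit:
move_arm:
  rows:
    - [0,0,-0.3,0,1]
    - [0,0,-0.3,0,1]
    - [0,0,-0.3,0,1]
    - [0,0,0,0,1]

```text
time: 11.75
tool_pos: [0.5293, 0.0953, 0.01]
tool_rot: [3.142, -0.0, 2.634]
contact_force: [0.2, 1.1, -3.9]
opening: 0.045
grip_force: 50.0
```

Emit:
move_arm:
  rows:
    - [0,0,-0.3,0,1]
    - [0,0,-0.3,0,1]
    - [0,0,-0.3,0,1]
    - [0,0,0,0,1]

```text
time: 12.15
tool_pos: [0.5294, 0.0953, 0.0097]
tool_rot: [3.141, 0.0, 2.634]
contact_force: [-2.4, -0.3, 4.8]
opening: 0.0454
grip_force: 50.0
```

Emit:
move_arm:
  rows:
    - [0,0,-0.2,0,1]
    - [0,0,-0.2,0,1]
    - [0,0,0,0,1]

```text
time: 12.45
tool_pos: [0.5295, 0.0953, 0.0097]
tool_rot: [3.141, 0.001, 2.634]
contact_force: [-5.0, -0.6, 10.0]
opening: 0.0452
grip_force: 50.0
```

Pressing at about 13 N. Winding clockwise.

Emit:
move_arm:
  rows:
    - [0,0,-0.1,0,1]
    - [0,0,0,-0.05,1]
    - [0,0,0,-0.08,1]
    - [0,0,0,-0.08,1]
    - [0,0,0,-0.08,1]
    - [0,0,0,0,1]

```text
time: 13.05
tool_pos: [0.5298, 0.0957, 0.0097]
tool_rot: [3.14, 0.001, 2.341]
contact_force: [-3.3, 1.8, 8.7]
opening: 0.0449
grip_force: 50.0
```

```bash
python3 - <<'E'
from h import *
s=monitor.observe();print(s['time'],s['tool_pos'],s['tool_rot'],s['contact_force'],s['torque'])
E
```

```text
13.05 [0.52979448 0.09567191 0.00967807] [3.14016723e+00 6.27567323e-04 2.34143412e+00] [-3.28146298  1.76854272  8.72334392] [ 0.10752319  0.59303066 -0.24469311]
```

Emit:
move_arm:
  rows:
    - [0,0,-0.2,-0.08,1]
    - [0,0,0,-0.08,1]
    - [0,0,0,-0.08,1]
    - [0,0,0,-0.08,1]
    - [0,0,0,-0.08,1]
    - [0,0,0,0,1]

```text
time: 13.65
tool_pos: [0.5304, 0.096, 0.0097]
tool_rot: [3.139, 0.0, 1.941]
contact_force: [-1.6, 3.4, 8.9]
opening: 0.0455
grip_force: 50.0
```

Emit:
move_arm:
  rows:
    - [0,0,-0.1,-0.08,1]
    - [0,0,0,-0.08,1]
    - [0,0,0,-0.08,1]
    - [0,0,0,-0.08,1]
    - [0,0,0,-0.08,1]
    - [0,0,0,-0.03,1]
    - [0,0,0,0,1]
    - [0,0,0,0,1]

```text
time: 14.45
tool_pos: [0.5312, 0.0959, 0.0097]
tool_rot: [3.137, -0.001, 1.514]
contact_force: [-0.2, 2.7, 7.1]
opening: 0.0452
grip_force: 50.0
```

```bash
python3 - <<'E'
from dial import *
s=monitor.observe();print(s['time'],s['tool_pos'],s['tool_rot'],s['contact_force'],s['torque'])
w=vision.read_camera('wrist')[...,::-1].copy();cv2.imwrite('pics/p2.png',w)
hsv=cv2.cvtColor(w,cv2.COLOR_BGR2HSV);m=cv2.inRange(hsv,(8,70,100),(22,255,255))
cs,_=cv2.findContours(m,cv2.RETR_EXTERNAL,cv2.CHAIN_APPROX_NONE);c=max(cs,key=cv2.contourArea)
q=cv2.approxPolyDP(c,4,True).reshape(-1,2)
for a,b in zip(q,pt('wrist',q,.005,s)): print(a,(b[:2]*1000).round(1))
E
```

```text
14.45 [0.53120035 0.09592187 0.00970921] [ 3.13724076e+00 -1.16643587e-03  1.51351743e+00] [-0.16433839  2.73891012  7.13676524] [ 0.34244105  0.1224868  -0.05052171]
[347  92] [591.8 178.2]
[116 138] [446.9 159.1]
[146 237] [455.   90.7]
[178 240] [476.9  87.1]
[183 235] [480.9  90.7]
[181 222] [480.7 100.3]
[162 209] [469.1 110.4]
[163 197] [470.9 118.8]
[168 208] [473.2 110.9]
[178 210] [479.8 109.1]
[174 192] [478.7 121.8]
[179 180] [483.1 129.7]
[309 157] [568.5 139.9]
[322 234] [577.2  85.7]
[331 240] [583.5  80.8]
[362 238] [605.1  81. ]
```

View pics/p2.png

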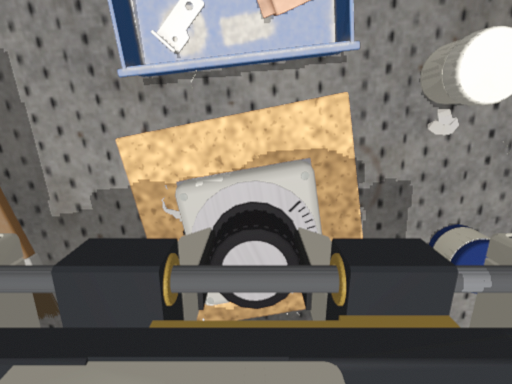

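The wound state shows the housing still square (left edge yaw about 0.12). I'll nudge further and watch the torque, using the stop as a check against slip.

Emit:
move_arm:
  rows:
    - [0,0,-0.3,0,1]
    - [0,0,0,-0.03,1]
    - [0,0,0,-0.02,1]
    - [0,0,0,0,1]

```text
time: 14.9
tool_pos: [0.5313, 0.0959, 0.0097]
tool_rot: [3.137, -0.001, 1.464]
contact_force: [-0.3, 2.5, 10.4]
opening: 0.0456
grip_force: 50.0
```

```bash
python3 - <<'E'
from h import *
s=monitor.observe();print(s['time'],s['tool_pos'],s['tool_rot'],s['contact_force'],s['torque'],s['joint_efforts'])
E
```

```text
14.9 [0.53132642 0.09590022 0.00970407] [ 3.13690554e+00 -1.26143191e-03  1.46354138e+00] [-0.32932237  2.45580981 10.42679845] [0.30335759 0.26199367 0.0372933 ] [ -1.37231793 -43.51740003 -15.42088687  -0.4506623   -0.16947563
   0.23745144]
```

Emit:
move_arm:
  rows:
    - [0,0,0,-0.03,1]
    - [0,0,0,0,1]

```text
time: 15.1
tool_pos: [0.5314, 0.0959, 0.0097]
tool_rot: [3.137, -0.001, 1.433]
contact_force: [0.0, 1.7, 10.0]
opening: 0.0453
grip_force: 50.0
```

```bash
python3 - <<'E'
from h import *
s=monitor.observe();print(s['time'],s['tool_rot'],s['contact_force'],s['torque'],s['joint_efforts'][5])
E
```

```text
15.1 [ 3.13685295e+00 -1.43298249e-03  1.43328684e+00] [ 0.04860966  1.65641534 10.00347843] [0.28074404 0.22935368 0.04230749] 0.2604310680180788
```

Emit:
move_arm:
  rows:
    - [0,0,0,-0.03,1]
    - [0,0,0,0,1]

```text
time: 15.3
tool_pos: [0.5314, 0.0959, 0.0097]
tool_rot: [3.137, -0.002, 1.403]
contact_force: [-0.5, 2.6, 9.4]
opening: 0.0451
grip_force: 50.0
```

```bash
python3 - <<'E'
from dial import *
s=monitor.observe();print(s['time'],s['tool_rot'],s['contact_force'],s['torque'],s['joint_efforts'][5])
w=vision.read_camera('wrist')[...,::-1].copy();cv2.imwrite('pics/p3.png',w)
hsv=cv2.cvtColor(w,cv2.COLOR_BGR2HSV);m=cv2.inRange(hsv,(8,70,100),(22,255,255))
cs,_=cv2.findContours(m,cv2.RETR_EXTERNAL,cv2.CHAIN_APPROX_NONE);c=max(cs,key=cv2.contourArea)
q=cv2.approxPolyDP(c,4,True).reshape(-1,2)
for a,b in zip(q,pt('wrist',q,.005,s)): print(a,(b[:2]*1000).round(1))
E
```

```text
15.3 [ 3.13684502e+00 -1.58962027e-03  1.40323265e+00] [-0.45436768  2.59163449  9.35332878] [ 0.28616079  0.20115958 -0.0036818 ] 0.2609194815158844
[333  84] [592.7 176.9]
[110 153] [448.  159.4]
[144 236] [454. 100.]
[178 240] [476.5  93.1]
[182 235] [480.1  96.3]
[179 227] [479.5 102.4]
[160 216] [468.6 112.4]
[161 207] [470.9 118.6]
[166 217] [472.5 111. ]
[175 218] [478.3 109.3]
[172 189] [481.3 129.5]
[300 151] [568.1 140.3]
[323 234] [576.7  80.5]
[331 240] [581.7  75.1]
[366 238] [605.9  72.4]
```

Emit:
move_arm:
  rows:
    - [0,0,-0.1,-0.03,1]
    - [0,0,0,0,1]

```text
time: 15.55
tool_pos: [0.5315, 0.0958, 0.0097]
tool_rot: [3.137, -0.002, 1.374]
contact_force: [-0.2, 2.5, 10.3]
opening: 0.0452
grip_force: 50.0
```

```bash
python3 - <<'E'
from h import *
s=monitor.observe();print(s['time'],s['tool_rot'],s['contact_force'],s['torque'],s['joint_efforts'][5])
E
```

```text
15.55 [ 3.13671080e+00 -1.58506174e-03  1.37364384e+00] [-0.23746527  2.49837729 10.25108718] [0.33889141 0.2279602  0.1808304 ] 0.3990085981786251
```

Emit:
move_arm:
  rows:
    - [0,0,0,-0.03,1]
    - [0,0,0,0,1]

```text
time: 15.75
tool_pos: [0.5315, 0.0957, 0.0097]
tool_rot: [3.137, -0.002, 1.344]
contact_force: [0.1, 1.3, 9.9]
opening: 0.045
grip_force: 50.0
```

```bash
python3 - <<'E'
from h import *
s=monitor.observe();print(s['time'],s['tool_rot'],s['contact_force'],s['torque'],s['joint_efforts'][5])
E
```

```text
15.75 [ 3.13661325e+00 -1.50352121e-03  1.34372505e+00] [0.08342527 1.323119   9.90566646] [0.18842224 0.20466093 0.14696634] 0.3950866777449846
```

The stop was found: effort jumped from 0.26 to 0.40, so the dial is at 1.449. Now I'll turn back 0.838 rad to measured yaw 2.182.

Emit:
move_arm:
  rows:
    - [0,0,-0.1,0.05,1]
    - [0,0,0,0.08,1]
    - [0,0,0,0.08,1]
    - [0,0,0,0.08,1]
    - [0,0,0,0.08,1]
    - [0,0,0,0,1]

```text
time: 16.35
tool_pos: [0.5308, 0.0957, 0.0096]
tool_rot: [3.138, 0.0, 1.716]
contact_force: [-1.8, 2.7, 12.9]
opening: 0.0451
grip_force: 50.0
```

Emit:
move_arm:
  rows:
    - [0,0,0,0.08,1]
    - [0,0,0,0.08,1]
    - [0,0,0,0.08,1]
    - [0,0,0,0.08,1]
    - [0,0,0,0.08,1]
    - [0,0,0,0.05,1]
    - [0,0,0,0.018,1]
    - [0,0,0,0,1]
    - [0,0,0,0,1]

```text
time: 17.25
tool_pos: [0.53, 0.0954, 0.0096]
tool_rot: [3.14, 0.001, 2.182]
contact_force: [-5.2, 0.2, 14.0]
opening: 0.045
grip_force: 50.0
```

```bash
python3 - <<'E'
from h import *
s=monitor.observe();print(s['time'],s['tool_rot'],s['contact_force'],s['torque'],s['joint_efforts'][5])
w=vision.read_camera('wrist')[...,::-1].copy();cv2.imwrite('pics/p4.png',w)
hsv=cv2.cvtColor(w,cv2.COLOR_BGR2HSV);m=cv2.inRange(hsv,(8,70,100),(22,255,255))
cs,_=cv2.findContours(m,cv2.RETR_EXTERNAL,cv2.CHAIN_APPROX_NONE);c=max(cs,key=cv2.contourArea)
q=cv2.approxPolyDP(c,4,True).reshape(-1,2)
for a,b in zip(q,pt('wrist',q,.005,s)): print(a,(b[:2]*1000).round(1))
E
```

```text
17.25 [3.13969163e+00 1.15742708e-03 2.18199874e+00] [-5.20000971  0.19116346 14.03403098] [-0.09365996  0.86066152 -0.03070033] 0.00729516803403385
[126 236] [461.7  37.1]
[176 238] [491.   55.7]
[229 143] [484.9 131.3]
[343 208] [572.1 139.3]
[343 223] [579.  130.9]
[331 240] [580.3 116.3]
[365 237] [598.3 131.6]
[403 178] [591.  177.9]
[199  67] [445.6 158.3]
```

Turned back to 2.182. I'll ease the pressure, release and lift.

Emit:
move_arm:
  rows:
    - [0,0,0.3,0,1]
    - [0,0,0.3,0,1]
    - [0,0,0.3,0,1]
    - [0,0,0,0,0.2]
    - [0,0,0,0,-0.5]
    - [0,0,0,0,-1]
    - [0,0,0,0,-1]
    - [0,0,0,0,-1]
    - [0,0,0,0,-1]
    - [0,0,0,0,-1]
    - [0,0,0,0,-1]
    - [0,0,0,0,-1]

```text
time: 18.5
tool_pos: [0.5294, 0.0953, 0.0087]
tool_rot: [3.142, -0.0, 2.182]
contact_force: [0.3, -0.4, 0.2]
opening: 0.0916
grip_force: 0.0
```

Emit:
move_arm:
  rows:
    - [0,0,15,0,-1]
    - [0,0,30,0,-1]
    - [0,0,30,0,-1]
    - [0,0,30,0,-1]
    - [0,0,15,0,-1]
    - [0,0,0,0,-1]
    - [0,0,0,0,-1]
    - [0,0,0,0,-1]

```text
time: 19.3
tool_pos: [0.5285, 0.0952, 0.1274]
tool_rot: [-3.14, -0.001, 2.182]
contact_force: [-1.1, 0.1, 0.3]
opening: 0.0916
grip_force: 0.0
```

```bash
cat > chk.py <<'E'
from dial import *
s=monitor.observe();print(s['time'],s['tool_pos'],s['tool_rot'],s['contact_force'],s['opening'])
w=vision.read_camera('wrist')[...,::-1].copy();cv2.imwrite('pics/p5.png',w)
c,T=cal('wrist',s);Ti=np.linalg.inv(T);q=Ti[:3,:3]@np.array([.53,.095,.065])+Ti[:3,3];u=np.array(c['K'])@(q*[1,-1,-1]);u=u[:2]/u[2];print('proj',u)
dial(w,s,.0645,u)
hsv=cv2.cvtColor(w,cv2.COLOR_BGR2HSV)
cork=cv2.inRange(hsv,(8,70,100),(22,255,255));H=cv2.morphologyEx(cork,cv2.MORPH_CLOSE,np.ones((5,5)))
cs,_=cv2.findContours(H,cv2.RETR_EXTERNAL,cv2.CHAIN_APPROX_NONE);c=max(cs,key=cv2.contourArea)
print('pad',cv2.minAreaRect(pt('wrist',cv2.convexHull(c).reshape(-1,2),.0045,s)[:,:2].astype(np.float32)*1000))
M=np.zeros_like(H);cv2.drawContours(M,[cv2.convexHull(c)],-1,255,-1);M=cv2.erode(M,np.ones((9,9)))&~H
M=cv2.morphologyEx(M,cv2.MORPH_OPEN,np.ones((7,7)))
cs,_=cv2.findContours(M,cv2.RETR_EXTERNAL,cv2.CHAIN_APPROX_NONE);c=max(cs,key=cv2.contourArea);print('blob',cv2.boundingRect(c))
print('housing',cv2.minAreaRect(pt('wrist',cv2.convexHull(c).reshape(-1,2),.03,s)[:,:2].astype(np.float32)*1000))
q=cv2.approxPolyDP(cv2.convexHull(c),4,True).reshape(-1,2)
for a,b in zip(q,pt('wrist',q,.031,s)): print(a,(b[:2]*1000).round(1))
E
python3 chk.py
```

```text
19.3 [0.52848142 0.09523754 0.12738249] [-3.13956801e+00 -1.36322918e-03  2.18175446e+00] [-1.06320745  0.13076318  0.26393225] 0.09162924628127037
proj [256.11993475 201.10412449]
disc (415.9998779296875, 189.86131286621094) (37.44844055175781, 40.4471321105957) 2 C [637.44178259 182.5466255 ] line yaw -0.8129544792935787 yaw of mean 0.066731341902355 16.80403495754074
pad ((528.4236450195312, 95.03059387207031), (149.5485382080078, 150.24327087402344), 7.639596462249756)
blob (203, 134, 108, 106)
housing ((529.1910400390625, 95.70793151855469), (82.75515747070312, 83.80113220214844), 4.830171585083008)
[239 134] [485.4 130.9]
[310 172] [561.8 140.4]
[309 182] [567.1 132. ]
[271 239] [572.2  61.8]
[203 205] [495.1  52.7]
```

The timer is centred within 1 mm, with yaw 0.084 rad against the pad's 0.133. The dial disc detection picked the wrong blob, so I'll read the pointer from the saved picture with a local mask.

```bash
python3 - <<'E'
from h import *
def rd(f,s,z,u,ty):
    w=cv2.imread(f)[:,:512];g=cv2.cvtColor(w,cv2.COLOR_BGR2GRAY)
    best=None
    for th in (130,150,170,185):
        n,l,st,ce=cv2.connectedComponentsWithStats((g>th).astype(np.uint8),connectivity=4)
        k=[j for j in range(1,n) if 300<st[j,4]<2600 and np.hypot(*(ce[j]-u))<12]
        if not k: continue
        m=(l==k[0]).astype(np.uint8);c=max(cv2.findContours(m,0,1)[0],key=cv2.contourArea);h=cv2.convexHull(c)
        e=cv2.fitEllipse(h);M=np.zeros_like(g);cv2.drawContours(M,[h],-1,255,-1);M=cv2.erode(M,np.ones((5,5)))
        med=np.median(g[M>0]);ys,xs=np.nonzero((M>0)&(g<med-35))
        C=pt('wrist',[e[0]],z,s)[0,:2];P=pt('wrist',np.c_[xs,ys],z,s)[:,:2]
        wt=(med-g[ys,xs]).astype(float);d=P-C
        far=np.hypot(*d.T)>.007
        v=(d[far]*wt[far,None]).sum(0)
        L=cv2.fitLine((P*1000).astype(np.float32),cv2.DIST_L2,0,.01,.01).ravel();a=np.arctan2(L[1],L[0]);b=np.arctan2(v[1],v[0])
        if np.cos(a-b)<0:a+=np.pi
        a=(a+np.pi)%(2*np.pi)-np.pi
        print(f,th,'disc',np.round(e[0],1),np.round(e[1],1),len(xs),'C',C*1000,'yaw',b,'line',a,'dial',.611-(b-ty),.611-(a-ty))
s=monitor.observe()
rd('pics/w1.png',dict(tool_pos=[0.52957,-0.30900,0.15641],tool_rot=[3.14058,-.002859,2.69183]),.06,(254,207),.1976)
rd('pics/g3.png',dict(tool_pos=[.54337,-.31568,.03985],tool_rot=[3.141,0,2.694]),.06,(252,242),.1976)
rd('pics/p5.png',s,.0645,(256,201),.084)
E
```

```text
pics/w1.png 130 disc [252.5 206. ] [31.9 33.4] 31 C [ 543.52018379 -318.10118577] yaw 0.5745739936554703 line 0.5785849 dial 0.23402600634452964 0.2300151
pics/w1.png 150 disc [252.5 206. ] [31.5 33. ] 31 C [ 543.55122717 -318.0133995 ] yaw 0.5691146598087489 line 0.5785849 dial 0.23948534019125112 0.2300151
pics/w1.png 170 disc [252.6 205.9] [31.  32.6] 31 C [ 543.52815816 -317.94431643] yaw 0.5623172008488685 line 0.5785849 dial 0.2462827991511315 0.2300151
pics/w1.png 185 disc [252.5 205.9] [30.5 31.8] 29 C [ 543.4341224  -317.97871024] yaw 0.558329359726429 line 0.5735004 dial 0.25027064027357093 0.23509961
pics/g3.png 130 disc [251.7 241.3] [50.4 54.6] 88 C [ 543.59082083 -317.91075864] yaw 0.5551568069314569 line 0.5929487 dial 0.2534431930685431 0.21565133
pics/g3.png 150 disc [251.8 241.2] [50.  54.3] 85 C [ 543.56753646 -317.83698735] yaw 0.5467986430563863 line 0.58797574 dial 0.26180135694361373 0.22062427
pics/g3.png 170 disc [251.7 241.3] [49.6 53.8] 83 C [ 543.58321234 -317.85441034] yaw 0.5483774577532906 line 0.5869043 dial 0.2602225422467094 0.22169572
pics/g3.png 185 disc [251.7 241.2] [48.9 53.4] 82 C [ 543.51643691 -317.87479505] yaw 0.547184437935738 line 0.5871098 dial 0.261415562064262 0.2214902
pics/p5.png 130 disc [255.6 201.6] [36.4 37.7] 40 C [530.02384877  94.30117821] yaw 0.05997384322079089 line 0.08322024 dial 0.6350261567792091 0.61177975
pics/p5.png 150 disc [255.8 201.5] [35.9 37.1] 40 C [530.1453531   94.40439073] yaw 0.05093818830337422 line 0.08322024 dial 0.6440618116966258 0.61177975
pics/p5.png 170 disc [255.7 201.4] [35.1 36.6] 39 C [530.00157276  94.50187256] yaw 0.043287543026110625 line 0.09024501 dial 0.6517124569738894 0.604755
pics/p5.png 185 disc [255.8 201.5] [34.5 36.3] 38 C [530.08541876  94.41777148] yaw 0.04948557185038151 line 0.08800721 dial 0.6455144281496185 0.6069928
```

The pointer-line reading is about 0.61 and fits the stop reference. One more check: the housing yaw, from fitted edge lines.

```bash
python3 - <<'E'
from h import *
s=monitor.observe()
w=cv2.imread('pics/p5.png');hsv=cv2.cvtColor(w,cv2.COLOR_BGR2HSV)
H=cv2.inRange(hsv,(8,70,100),(22,255,255))
K=cv2.morphologyEx(H,cv2.MORPH_CLOSE,np.ones((5,5)))
c=max(cv2.findContours(K,0,1)[0],key=cv2.contourArea);M=np.zeros_like(K);cv2.drawContours(M,[cv2.convexHull(c)],-1,255,-1)
M=cv2.erode(M,np.ones((9,9)))&~K;M=cv2.morphologyEx(M,cv2.MORPH_OPEN,np.ones((5,5)))
c=max(cv2.findContours(M,0,cv2.CHAIN_APPROX_NONE)[0],key=cv2.contourArea)
P=pt('wrist',c.reshape(-1,2),.03,s)[:,:2]*1000-[529.2,95.5]
a=.1;R2=np.array([[np.cos(a),np.sin(a)],[-np.sin(a),np.cos(a)]]);Q=P@R2.T
for n,ax,sg in (('front',0,-1),('far',0,1),('left',1,1),('right',1,-1)):
    o=Q[:,ax]*sg;t=Q[:,1-ax];k=(o>34)&(abs(t)<30)
    A=np.polyfit(t[k],Q[k,ax],1)
    for _ in range(3):
        r=abs(np.polyval(A,t[k])-Q[k,ax]);kk=np.nonzero(k)[0][r<1.5];A=np.polyfit(t[kk],Q[kk,ax],1)
    print(n,len(kk),'offset',A[1],'yaw',a+(A[0] if ax==1 else -A[0]))
E
```

```text
front 53 offset -40.79503245589717 yaw 0.08229339027562826
far 50 offset 41.005905541194835 yaw 0.08530383377283586
left 54 offset 41.55113447640019 yaw 0.08303278480781047
right 52 offset -41.060373231247624 yaw 0.08032138510657855
```

Housing yaw is 0.083 on all four edges, so the dial reads about 0.61. Handing in.

```bash
python3 -c "
from cell import workorder
print(workorder.hand_in())"
```

```text
the job is handed in; nothing more can be done
None
```

The job is handed in, with no verdict returned: the timer stands within about 2 mm of the pad's centre and 0.05 rad of square, scale on the far side; the dial was wound to its stop and turned back to about 0.61 rad (5 minutes), and the tray and ink bottle were never touched.

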